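Set the stop and lay the bar offcuts up to it

ROBOT

A 6-joint arm with a two-finger parallel gripper is mounted at the origin on the work surface. World frame = base frame: x ahead of the robot, y to its left, z up, the work surface at z = 0. Lengths are in mm, angles in rad, forces in N, time in s.
With the tool pointing down it reaches from about 300 to 775 mm from the base axis. Payload 14.6 kg.
Tool frame: the origin (TCP) lies on the centre line of the jaws, within the pads' length; the fingertips stand 19 mm ahead of it and the grasp point (between the pads) is the TCP (bot.tip_reach is the distance from the TCP to the fingertips, in mm); y points along the fingers, x is the direction in which the jaws open and shut, and the axes are right-handed (so a half turn about y gives the same grasp; the last joint's range is limited). The gripper opens to 85 mm and grips with 20 to 120 N. Pads are 22 mm wide; open, the fingers measure 114 mm over their backs; the gripper's body (76 mm by 85 mm) begins 54 mm behind the grasp point. The pads swing forward as they close: fully open they stand 13 mm farther back than shut.
Start: joints at [1.11, 0.3, 1.521, -0, 1.321, -0.067], TCP at [211.032, 507.893, 250.281] pointing down, gripper open.
Joint ranges: [-3.03, 3.03], [-0.79, 2.21], [0.23, 2.52], [-1.04, 4.18], [0, 3.07], [-2.55, 2.55]. Speed limits (rad/s): [2.22, 2.22, 2.57, 3.14, 3.14, 3.14].

INTERFACE

Orientations are given as a unit quaternion [w, x, y, z].
In Python, from rig import bot gives the robot as it stands. Calls block until the motion is done:
- bot.move_to(position, orientation): joint-space move of the TCP to a pose.
- bot.servo_line(position, attitude=None, speed=150, until_force=None): straight line of the TCP; attitude=None keeps the orientation; speed is the mean speed in mm/s. With until_force (N) it stops when the force on the tool has changed by that much, and returns True; else False.
- bot.move_joints(angles): joint-space move.
- bot.move_gripper(opening, grip_force=None): finger opening in mm; grip_force is the grip in N (None keeps the last); returns when the fingers have stopped.
- bot.dwell(seconds).
- bot.ik(position, orientation): joint angles nearest the present ones, or None.
- bot.read_state(): the state.
- bot.read_camera(name): name is "side" or "top" or "wrist"; returns a dict with "image" (420x560x3 uint8, blue, green, red), "depth" (420x560 float32, mm along the optical axis (not along the pixel's ray), 0 where there is no reading), "fovy" (degrees; the focal length in pixels is half the picture's height over the tangent of half this angle, whatever the lens; pixels are square), "cx", "cy" (the principal point, pixels), "eye" and "attitude" of the camera in the world; the wrist camera has in their place "mount" (4x4, takes a point from camera to tool coordinates, whose origin is the TCP and whose axes are the tool frame's). Camera axes: x right, y down, z forward; pixel columns grow to the right and rows downward; lengths in mm; the calibration is good to about 2 mm. A picture is of the moment at which its call begins: read the wrist's pose just before it.
A pose or a line that the arm cannot do raises bot.MotionError and nothing moves.
- bot.finish_job(): hands the job in, once; it reports no verdict.
The state is a dict: "clock": time; "joint_positions": joint angles; "qvel": joint speeds; "effort": joint torques, N m; "ee_pos": TCP position; "tool_rot": TCP orientation; "ft_force": force on the tool from outside, world axes, zero at the start; "moment": the same for the moment, N m; "grip_width": finger opening in mm.
Only numpy, scipy, OpenCV 4.12 (cv2) and the standard library are available. Lean on these libraries where they do the work, as an engineer would, in place of code of your own. Each camera call takes 0.05 s, during which the arm holds its last target.

TASK

Get the bars ready for cutting: put the cold chisel away in the tool tray, then slide the straightedge along the plate, without lifting it off, until its far side touches both pins at once. After that, tip every upright bar over the plate's near edge without lifting it clear, so that it lies flat on the plate pointing away from you, and push it up until its end sits flush against the straightedge, which must still touch both pins when you finish. Leave the other things on the bench where they are.

Things in the scene. Friction and masses are not known exactly. Their poses are not given: they have to be found in the camera images.
- plate: Fixed dark steel plate on the bench, 250 mm deep, 400 mm wide, top 15 mm above the bench. Origin: middle of its near (robot-side) edge, at bench level (z = 0, not on its top). +x points across the plate away from the robot, +y along the near edge to the robot's left. That near edge, a 15 mm step, is the fence the bars are tipped over.
- pin_left: Upright brass pin fixed in the plate, 12 mm diameter, 40 mm tall; origin at its foot on the plate's top. The left one (plate +y); the two pins are about 250 mm apart and seldom equally far from the near edge.
- pin_right: The other upright brass pin, same size, origin at its foot; on the plate's -y side.
- rule: Steel straightedge, loose on the plate: bar 330 mm long (its y), 40 mm wide (its x), 20 mm high, 0.4 kg. Origin: centre of its underside. Its far long face is 20 mm toward its own +x (which points away from the robot), its near face 20 mm toward -x. On top, in the middle, a wooden grip rib 80 mm long (along y), 20 mm thick (x), from 20 to 65 mm above the underside. The far face touches a pin when the pin's centre is 26 mm from the straightedge's long axis.
- chisel: Steel cold chisel lying on the plate between straightedge and pins, 178 mm long, 18 mm wide and 18 mm high, 0.3 kg. Origin on its underside near mid-length (90 mm to the struck end at -x, 88 mm to the edge at +x; the last 28 mm at the +x end are 12 mm high).  +x along its length.
- tray: Fixed open grey metal tool tray, 240 mm (its x) by 140 mm (its y), 35 mm high, wall and floor 4 mm; origin: centre of its underside. It stands to the left or to the right of the plate.
- bar1: Offcut of solid aluminium bar, 60 mm (x) by 45 mm (y) by 100 mm (z), 0.5 to 0.8 kg, standing upright on the bench a little in front of the plate's near edge. Origin: centre of its foot; z up through the bar. Two to four of the four bars are present, the others read None from the start.
- bar1_mid (a point): Centre of bar1: 50 mm above the bench upright, 45 mm when lying flat on the plate.
- bar1_head (a point): Centre of the upper end face of bar1 (100 mm from the foot); this end leads when the bar is tipped over away from the robot.
- bar2: Offcut of solid aluminium bar, 60 mm (x) by 45 mm (y) by 100 mm (z), 0.5 to 0.8 kg, standing upright on the bench a little in front of the plate's near edge. Origin: centre of its foot; z up through the bar. Two to four of the four bars are present, the others read None from the start.
- bar2_mid (a point): Centre of bar2: 50 mm above the bench upright, 45 mm when lying flat on the plate.
- bar2_head (a point): Centre of the upper end face of bar2 (100 mm from the foot); this end leads when the bar is tipped over away from the robot.
- bar3: Offcut of solid aluminium bar, 60 mm (x) by 45 mm (y) by 100 mm (z), 0.5 to 0.8 kg, standing upright on the bench a little in front of the plate's near edge. Origin: centre of its foot; z up through the bar. Two to four of the four bars are present, the others read None from the start.
- bar3_mid (a point): Centre of bar3: 50 mm above the bench upright, 45 mm when lying flat on the plate.
- bar3_head (a point): Centre of the upper end face of bar3 (100 mm from the foot); this end leads when the bar is tipped over away from the robot.
- bar4: Offcut of solid aluminium bar, 60 mm (x) by 45 mm (y) by 100 mm (z), 0.5 to 0.8 kg, standing upright on the bench a little in front of the plate's near edge. Origin: centre of its foot; z up through the bar. Two to four of the four bars are present, the others read None from the start.
- bar4_mid (a point): Centre of bar4: 50 mm above the bench upright, 45 mm when lying flat on the plate.
- bar4_head (a point): Centre of the upper end face of bar4 (100 mm from the foot); this end leads when the bar is tipped over away from the robot.
- can: Spray can, 60 mm diameter, 170 mm tall; a bystander, origin under its centre.
- jar: Glass jar with steel cap, 70 mm diameter, 80 mm tall; a bystander, origin under its centre.
- square: Engineer's square, 120 mm by 160 mm, lying flat; a bystander.
Things that resemble listed ones, but are neither listed nor needed, are in the scene too. Of the things that look like the chisel, the largest one is meant.

How it is judged:
By the outcome, as a careful person would: the job done as asked, in the order asked, and still so for the second after the job is handed in, with the robot touching nothing.
Of bar1, bar2, bar3, bar4 only 2 to 4 are there at a start; the rules pass over those that are not, and their reading is None.
At some moment in a run one of rule, chisel may be knocked a few centimetres aside while the robot is not near it.
Once in a run the grip may slacken for a moment while it holds something.
It also fails if it takes over 210 s, if anything falls off the work surface, if the arm or the gripper's body presses on something with over 40 N, if the wrist force passes 120 N, or if a joint passes its speed limit or range.

## Working session

There is one attempt and no reset: what is moved stays moved. The work goes in short steps, each a Python script; the robot and the scene stay as the last script left them, time stands still between calls to the robot, and variables do not carry over. Pictures are saved under pics/ and viewed, and the job is handed in when it is done.

```bash
ls; mkdir -p pics; python3 - <<'E'
from rig import bot
import cv2
s=bot.read_state(); print(s)
for n in ("top","side","wrist"):
    c=bot.read_camera(n); cv2.imwrite(f"pics/{n}0.png",c["image"])
    print(n,{k:v for k,v in c.items() if k not in("image","depth")}, (c["depth"]>0).mean())
E
```

```text
pics
{'clock': 0.0, 'joint_positions': array([ 1.11039418e+00,  3.00433231e-01,  1.52159186e+00,  1.71832902e-05,
        1.32067012e+00, -6.65769994e-02]), 'qvel': array([-0.00033956, -0.00054406,  0.00014026,  0.00036968,  0.000567  ,
       -0.0008732 ]), 'effort': array([-2.40445997e-04, -5.43505597e+01, -3.61788583e+01, -1.09198238e-04,
        3.93833063e-03,  1.34218362e-05]), 'ee_pos': array([210.94222938, 507.71352886, 249.73750859]), 'tool_rot': array([-0.58797041,  0.58834888,  0.39217422, -0.39285593]), 'ft_force': array([ 0.74789438, -0.06481927,  0.47565481]), 'moment': array([ 0.02146865, -0.06217851, -0.03077162]), 'grip_width': 85.14832863370232}
top {'fovy': 51.94098040640543, 'cx': 280.5557648628501, 'cy': 206.0036132264443, 'eye': array([ 456.14290839,   -5.70067107, 1313.09842803]), 'attitude': array([ 0.01847597, -0.69982898,  0.71378973, -0.02005635])} 0.9958715986394557
side {'fovy': 52.434464395698015, 'cx': 282.765319230402, 'cy': 211.3203216730158, 'eye': array([ 152.79267745, -871.14315376,  603.07593863]), 'attitude': array([-0.50112982,  0.83973643, -0.18404339,  0.0991951 ])} 0.9957908163265307
wrist {'fovy': 66.61460381806206, 'cx': 278.86216756633775, 'cy': 212.53008149750406, 'mount': array([[ 9.99999894e-01,  4.26962168e-04, -1.73047637e-04,
         1.18074666e+00],
       [ 2.84325229e-04, -2.76417755e-01,  9.61037535e-01,
        -1.23567907e+02],
       [ 3.62493231e-04, -9.61037482e-01, -2.76417847e-01,
         7.01482185e+01],
       [ 0.00000000e+00,  0.00000000e+00,  0.00000000e+00,
         1.00000000e+00]])} 0.9958078231292516
```

View pics/top0.png

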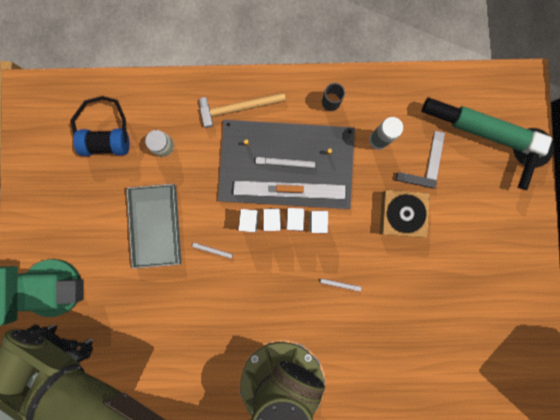

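View pics/side0.png

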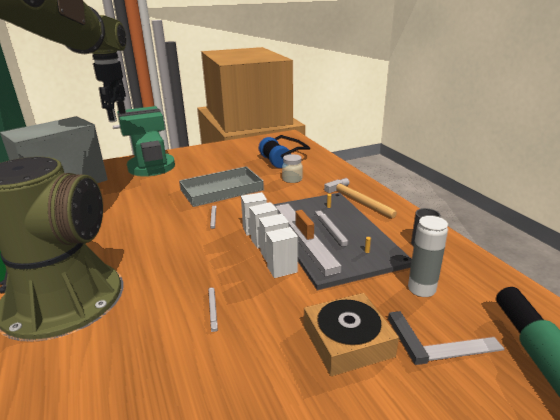

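View pics/wrist0.png

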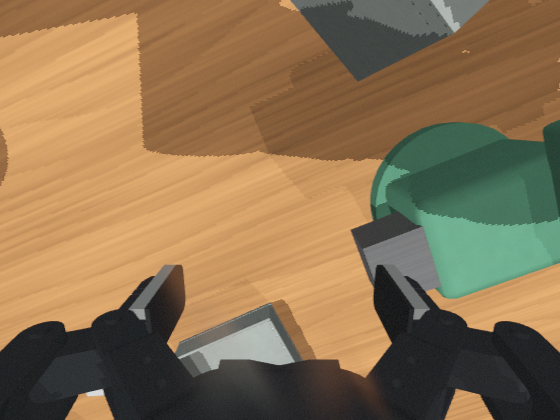

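```bash
cat > h.py <<'E'
from rig import bot
import numpy as np, cv2
from scipy.spatial.transform import Rotation as R
def rot(q): return R.from_quat([q[1],q[2],q[3],q[0]])
def quat(M):
    q=R.from_matrix(M).as_quat(); return np.array([q[3],q[0],q[1],q[2]])
def tool(xdir,ydir):
    x=np.array(xdir,float);y=np.array(ydir,float);y/=np.linalg.norm(y);x-=y*(x@y);x/=np.linalg.norm(x)
    return quat(np.column_stack([x,y,np.cross(x,y)]))
def down(a): return tool([np.cos(a),np.sin(a),0],[0,0,-1])
def tilt(a,th):  # jaws along yaw a; approach tilted by th toward heading tool-z... y=cos th*down + sin th*(z0)
    x=np.array([np.cos(a),np.sin(a),0]); z0=np.array([-np.sin(a),np.cos(a),0])
    return tool(x,np.cos(th)*np.array([0,0,-1])+np.sin(th)*z0)
class Cam:
    def __init__(s,name):
        st=bot.read_state(); c=bot.read_camera(name); s.img=c["image"]; s.depth=c["depth"]
        s.f=s.img.shape[0]/2/np.tan(np.radians(c["fovy"])/2); s.cx,s.cy=c["cx"],c["cy"]
        if name=="wrist":
            T=np.eye(4);T[:3,:3]=rot(st["tool_rot"]).as_matrix();T[:3,3]=st["ee_pos"]; M=T@c["mount"]
            s.Rm=M[:3,:3];s.eye=M[:3,3]
        else: s.Rm=rot(c["attitude"]).as_matrix(); s.eye=np.array(c["eye"])
    def on(s,uv,z):
        uv=np.atleast_2d(np.asarray(uv,float)); d=np.c_[(uv[:,0]-s.cx)/s.f,(uv[:,1]-s.cy)/s.f,np.ones(len(uv))]@s.Rm.T
        return s.eye+d*((z-s.eye[2])/d[:,2])[:,None]
    def cloud(s):
        v,u=np.indices(s.depth.shape); d=s.depth
        P=np.stack([(u-s.cx)/s.f*d,(v-s.cy)/s.f*d,d],-1)@s.Rm.T+s.eye; P[d<=0]=np.nan; return P
    def px(s,p):
        q=(np.atleast_2d(p)-s.eye)@s.Rm; return np.c_[q[:,0]/q[:,2]*s.f+s.cx,q[:,1]/q[:,2]*s.f+s.cy]
def save(img,n): cv2.imwrite("pics/"+n,img)
def st():
    s=bot.read_state(); print("t=%.1f"%s["clock"],"ee",s["ee_pos"].round(1),"F",s["ft_force"].round(1),"grip %.1f"%s["grip_width"])
    return s
E
python3 - <<'E'
from h import *
c=Cam("top"); P=c.cloud()
cr=c.img[105:300,110:420]; save(cv2.resize(cr,None,fx=2.5,fy=2.5,interpolation=cv2.INTER_CUBIC),"topcrop.png")
print("bench z",np.nanmedian(P[300:330,150:230,2]), "plate", np.nanmedian(P[170:178,230:250,2]),"bars",np.nanmedian(P[217:224,245:252,2]))
for n,uv,z in [("pinL",(246,142),55),("pinR",(330,151),55),("barA",(248,221),100),("barB",(272,220),100),("barC",(296,219),100),("barD",(319,222),100),("ruleL",(236,188),35),("ruleR",(344,191),35),("chL",(257,160),33),("chR",(315,164),27),("tray1",(127,187),35),("tray2",(175,185),35),("tray3",(180,263),35),("tray4",(132,267),35),("pl1",(226,122),15),("pl2",(355,129),15),("pl3",(352,208),15),("pl4",(218,201),15)]:
    print(n,c.on(uv,z)[0].round(0))
E
```

```text
bench z 0.46244158622448595 plate 15.067093098674718 bars 100.50285306133082
pinL [716.  89.  55.]
pinR [ 684. -158.   55.]
barA [482.  83. 100.]
barB [483.  16. 100.]
barC [485. -52. 100.]
barD [ 475. -116.  100.]
ruleL [582. 122.  35.]
ruleR [ 567. -199.   35.]
chL [665.  58.  33.]
chR [ 651. -115.   27.]
tray1 [591. 446.  35.]
tray2 [595. 304.  35.]
tray3 [364. 290.  35.]
tray4 [355. 432.  35.]
pl1 [787. 152.  15.]
pl2 [ 757. -241.   15.]
pl3 [ 517. -225.   15.]
pl4 [546. 179.  15.]
```

View pics/topcrop.png

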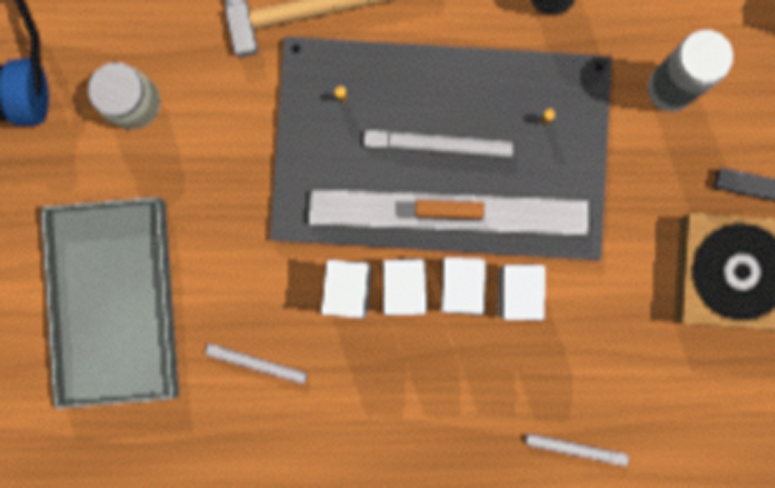

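```bash
python3 - <<'E'
from h import *
for a in (90,-90): print(a,bot.ik([560,-20,320],down(np.radians(a))))
for a in (0,180): print(a,bot.ik([658,-28,60],down(np.radians(a))))
bot.move_to([540,-20,320],down(np.radians(90)) if bot.ik([540,-20,320],down(np.radians(90))) is not None else down(np.radians(-90)))
st()
c=Cam("wrist"); save(c.img,"w1.png")
np.savez("w1.npz",img=c.img,depth=c.depth,R=c.Rm,eye=c.eye)
E
```

```text
90 [-1.01061143e-01  2.80726078e-01  1.38468605e+00 -4.44089210e-16
  1.47618053e+00 -1.67185747e+00]
-90 [-1.01061143e-01  2.80726078e-01  1.38468605e+00 -4.44089210e-16
  1.47618053e+00  1.46973518e+00]
0 [-9.81289872e-02  7.34543429e-01  1.33565908e+00 -4.44089210e-16
  1.07139015e+00 -9.81289872e-02]
180 None
t=2.4 ee [540.  -19.4 319.9] F [-0.6 -0.8  0.3] grip 85.4
```

View pics/w1.png

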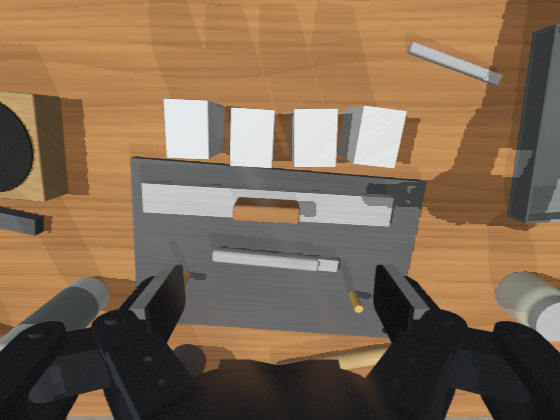

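```bash
cat >> h.py <<'E'
def rect(pts):
    (cx,cy),(w,h),a=cv2.minAreaRect(pts[:,:2].astype(np.float32))
    if h>w: w,h,a=h,w,a+90
    a=(a+90)%180-90
    return np.round([cx,cy,w,h,a],1)
def scene(c,show=None,verbose=True):
    """segments by height + colour. returns dict"""
    P=c.cloud(); z=P[...,2]; hsv=cv2.cvtColor(c.img,cv2.COLOR_BGR2HSV); out={}
    inx=(P[...,0]>380)&(P[...,0]<800)&(abs(P[...,1]+30)<260)
    grey=(hsv[...,1]<60)&(hsv[...,2]>110)
    def comps(m,zz,amin):
        m=cv2.morphologyEx(m.astype(np.uint8),cv2.MORPH_OPEN,np.ones((3,3)))
        n,l,s,ce=cv2.connectedComponentsWithStats(m); r=[]
        for i in range(1,n):
            if s[i,4]>=amin:
                v,u=np.where(l==i); r.append((rect(c.on(np.c_[u,v],zz)),s[i,4],ce[i].round(0)))
        return r
    out["bartop"]=comps(inx&(z>92)&(z<108)&grey,100,200)
    out["z35"]=comps(inx&(z>27)&(z<42)&grey,35,150)
    br=(hsv[...,0]>12)&(hsv[...,0]<32)&(hsv[...,1]>120)&(z>20)&(z<62)&inx
    out["brass"]=comps(br,55,15)
    if verbose:
        for k,v in out.items():
            for r in v: print(k,r[0],r[1],r[2])
    return out
E
python3 - <<'E'
from h import *
bot.move_to([605,-20,320],down(np.radians(90)))
st()
c=Cam("wrist"); save(c.img,"w2.png"); scene(c)
P=c.cloud()
for u,v in [(280,60),(300,185)]: print(np.nanmedian(P[v-4:v+5,u-4:u+5].reshape(-1,3),0))
E
```

```text
t=2.9 ee [605.4 -19.5 318.9] F [0.8 0.5 0. ] grip 85.1
bartop [ 479.5 -114.5   60.2   45.4   -2.3] 3073 [181.  60.]
bartop [487.4  85.5  60.4  46.4  -6.4] 3065 [384.  69.]
bartop [488.2 -47.4  60.1  45.   -3.4] 2983 [250.  70.]
bartop [4.884e+02 1.920e+01 5.940e+01 4.520e+01 1.000e-01] 2974 [317.  70.]
z35 [577.2 -34.2 329.1  39.9  86.6] 6862 [265. 154.]
z35 [657.6 -37.6 147.5  17.2  84.1] 1337 [264. 216.]
brass [ 682.5 -148.5   26.    10.2  -42.7] 139 [178. 239.]
brass [712.7  87.5  27.9  10.6  30.6] 141 [359. 261.]
[ 4.61231592e+02 -1.71266401e+01 -2.29924371e-01]
[619.10455789  10.35569353  15.0853763 ]
```

View pics/w2.png

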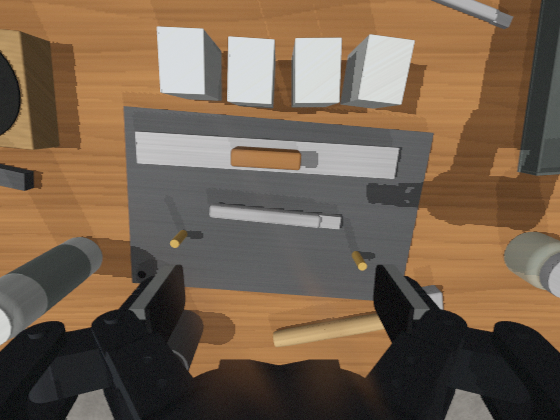

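The three chisel-like things are at top-view pixels (285,162), on the plate, and (212,251) and (341,285), on the bench. The plate one is about 175 mm long and lies between the rule and the pins. The bench ones are only about 110 mm, so I confirm the plate one in a crop, then grasp it.

```bash
python3 - <<'E'
from h import *
a=np.radians(-6)
bot.move_gripper(50,80)
c=Cam("wrist"); save(cv2.resize(c.img[180:270,150:400],None,fx=3,fy=3),"chis.png"); scene(c)
E
```

```text
bartop [ 479.5 -114.5   60.2   45.3   -2.4] 3044 [182.  61.]
bartop [487.4  85.4  60.4  46.4  -6.7] 3054 [384.  69.]
bartop [488.2 -47.3  60.1  44.9  -3.2] 2958 [250.  70.]
bartop [488.1  19.2  59.9  44.8   0.5] 2984 [317.  70.]
z35 [577.3 -34.1 329.1  39.8  86.6] 6658 [266. 154.]
z35 [657.6 -37.5 147.2  17.1  84.1] 1355 [264. 216.]
brass [ 682.9 -148.5   26.    10.9  -45.8] 143 [179. 239.]
brass [712.2  86.8  26.8  10.1  33. ] 129 [359. 260.]
```

View pics/chis.png

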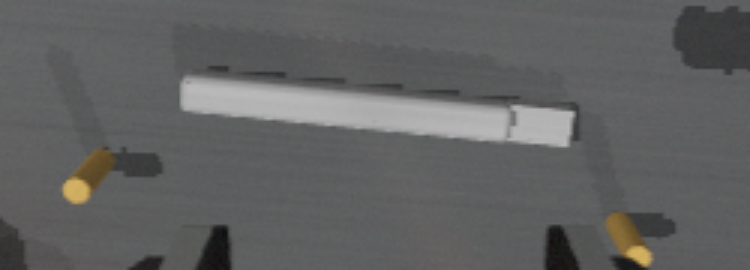

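The crop shows the chisel, with its flattened edge to the right (crop 540,125), lying between the brass pins. I go ahead and grasp it.

```bash
python3 - <<'E'
from h import *
q=down(np.radians(-6))
bot.move_to([659,-23,120],q)
c=Cam("top"); print(c.px([[659,-23,33]]))
bot.servo_line([659,-23,37.5],speed=100,until_force=15)
st()
bot.move_gripper(5,90); s=st()
bot.servo_line([659,-23,150],speed=120); st()
for a in (84,-96): print(bot.ik([476,368,150],down(np.radians(a))))
E
```

```text
[[284.27050433 161.49556513]]
t=5.9 ee [659.4 -23.   38.3] F [ 0.5 -0.7  0.2] grip 49.8
t=6.3 ee [659.4 -23.   38.5] F [-2.1  0.8  6.1] grip 15.2
t=7.4 ee [658.6 -23.  148.9] F [-1.  -0.4 -3. ] grip 15.8
[ 5.97258887e-01  5.08364867e-01  1.47260508e+00 -4.44089210e-16
  1.16062271e+00 -8.68817684e-01]
[ 5.97258887e-01  5.08364867e-01  1.47260508e+00 -4.44089210e-16
  1.16062271e+00  2.27277497e+00]
```

```bash
python3 - <<'E'
from h import *
bot.move_to([440,360,250],down(np.radians(93.5)))
st(); c=Cam("wrist"); save(c.img,"w3.png"); 
P=c.cloud(); z=P[...,2]
m=(z>28)&(z<42)&(P[...,0]>300)&(P[...,0]<640)&(P[...,1]>270)&(P[...,1]<460)
v,u=np.where(m); q=c.on(np.c_[u,v],35); print(len(q),rect(q))
save((m*255).astype(np.uint8),"m3.png")
E
```

```text
t=9.1 ee [440.5 359.4 249.7] F [-0.6 -0.1 -3.1] grip 15.4
1985 [468.8 372.9 220.4 139.4   3.6]
```

View pics/w3.png

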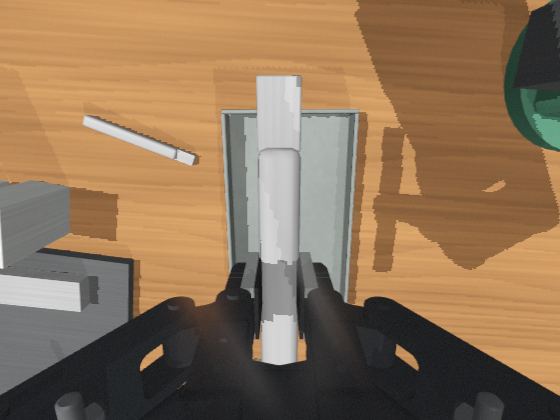

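The wrist view shows the chisel held straight with its edge at (278,80). The tray's near wall is at row 111, and its side walls are at columns 228 and 352.

```bash
python3 - <<'E'
from h import *
q=down(np.radians(93.6))
bot.move_to([478,373,110],q)
print(bot.servo_line([478,373,28],speed=100,until_force=8)); st()
bot.move_gripper(60); bot.servo_line([478,373,130],speed=150)
bot.move_to([430,365,260],q); st(); c=Cam("wrist"); save(c.img,"w4.png")
E
```

```text
True
t=10.5 ee [477.4 372.6  27.5] F [-1.8 -1.9  7.2] grip 15.3
t=12.5 ee [429.8 364.9 259.5] F [-0.4  0.1 -0.5] grip 59.6
```

View pics/w4.png

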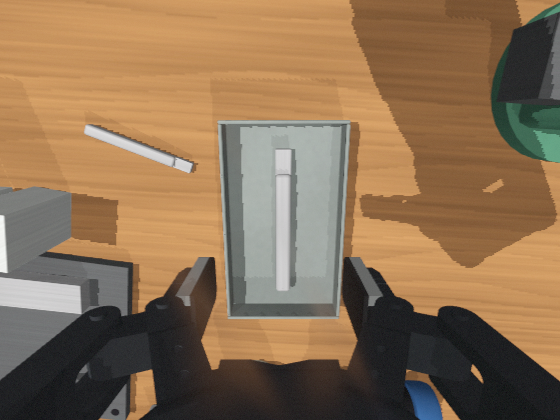

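The chisel lies inside the tray with clearance all round (ends at (283,150) and (283,290)). Next I measure the pins and the rule.

```bash
python3 - <<'E'
from h import *
bot.move_to([640,-30,300],down(np.radians(90)))
st(); c=Cam("wrist"); save(c.img,"w5.png"); scene(c)
np.savez("w5.npz",img=c.img,depth=c.depth)
u=c.px([[683,-149,15],[683,-149,55],[712,87,15],[712,87,55]]); print(u)
a=c.img[150:270,120:420]; save(cv2.resize(a,None,fx=2.6,fy=2.6,interpolation=cv2.INTER_CUBIC),"w5c.png")
E
```

```text
t=14.2 ee [639.9 -28.9 299.9] F [-0.7 -0.3  0.2] grip 59.9
bartop [ 488.5 -115.    45.3   42.9   88.2] 2623 [183.  26.]
bartop [492.5 -47.7  52.3  44.8  -3.4] 3122 [257.  31.]
bartop [493.1  18.9  51.2  45.4   0.5] 3165 [331.  31.]
bartop [491.2  84.8  53.1  46.6  -6.7] 3183 [404.  30.]
z35 [577.3 -34.2 329.   39.8  86.6] 8274 [272. 126.]
brass [ 683.3 -148.8   24.7   10.9  -46. ] 154 [178. 218.]
brass [714.   86.8  26.7  10.5  36.7] 157 [372. 242.]
[[187.40703518 209.03125227]
 [178.27589591 217.84526585]
 [363.77618774 230.00688913]
 [372.07154504 240.69000694]]
```

View pics/w5c.png

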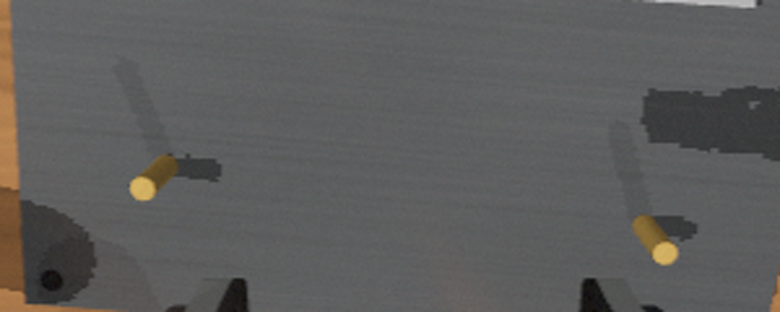

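```bash
python3 - <<'E'
from h import *
c=Cam("wrist")
p=c.on([[175.0,222.3],[375.8,247.3]],55); print(p)
R_,L_=p[0,:2],p[1,:2]; d=L_-R_; ang=np.degrees(np.arctan2(d[1],d[0])); n=np.array([np.sin(np.radians(ang)),-np.cos(np.radians(ang))]); print(np.linalg.norm(d),ang,n)
# rule centre on the axis line (26 mm nearer), at t so lateral shift along rule small
base=R_-26*n; u=d/np.linalg.norm(d); cen=np.array([577.3,-34.2]); t=(cen-base)@u; tgt=base+u*t; print("target",tgt,"yaw",ang-90)
E
```

```text
[[ 688.71214307 -153.37202613   55.        ]
 [ 720.76161295   92.45211041   55.        ]]
247.90456757990415 82.57192611035367 [ 0.99160794 -0.12928148]
target [676.34566926 -47.11313879] yaw -7.428073889646328
```

```bash
python3 - <<'E'
from h import *
q=down(np.radians(-3.4)); bot.move_gripper(50,60)
bot.move_to([577.3,-34.2,130],q)
bot.servo_line([577.3,-34.2,62],speed=100,until_force=12); st()
bot.move_gripper(10,50); s=st()
z=s["ee_pos"][2]
bot.servo_line([640,-42,z],down(np.radians(-6)),speed=60); st()
bot.servo_line([667.4,-46,z],down(np.radians(-7.4)),speed=50); s=st()
bot.move_gripper(55); st()
bot.servo_line([667,-46,140],speed=150)
bot.move_to([560,-40,330],down(np.radians(90))); bot.move_gripper(10); c=Cam("wrist"); save(c.img,"w6.png"); scene(c)
E
```

```text
t=16.8 ee [577.6 -34.2  62.5] F [-0.3  0.3  0.3] grip 49.9
t=17.2 ee [577.6 -34.2  62.6] F [-1.2 -0.4  5.7] grip 19.5
t=18.4 ee [639.9 -41.9  62.6] F [-2.8  0.5  3.8] grip 19.1
t=19.1 ee [667.8 -46.1  62.6] F [1.2 0.4 1.5] grip 19.6
t=19.5 ee [667.4 -46.   62.5] F [-0.2  0.5  0.3] grip 54.5
bartop [ 479.1 -114.9   59.7   44.7   -2.5] 2533 [207. 109.]
bartop [486.9  85.2  59.7  46.9  -6.7] 2576 [396. 116.]
bartop [487.8 -47.5  59.6  44.7  -3.3] 2455 [271. 117.]
bartop [488.2  18.9  59.1  45.5   0.5] 2485 [333. 117.]
z35 [667.4 -46.  329.1  39.9  82.6] 4830 [271. 250.]
brass [653.8 -60.1  43.3   9.   84.9] 165 [263. 248.]
brass [ 680.7 -149.5   28.2    9.1  -27.7] 116 [198. 266.]
brass [711.5  86.4  31.4  10.9  32.7] 144 [369. 286.]
```

View pics/w6.png

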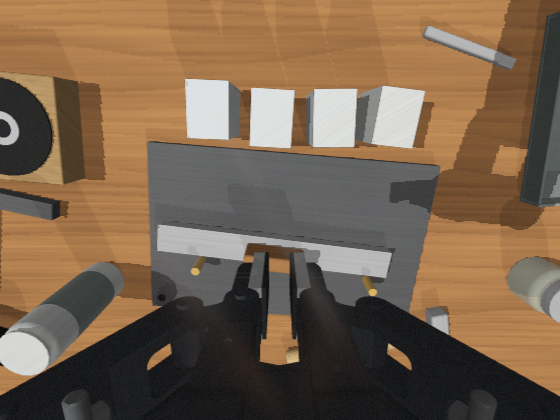

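```bash
python3 - <<'E'
from h import *
q=down(np.radians(82.6)); n=np.array([.9916,-.1293]); cen=np.array([667.4,-46.])
P=lambda s,z:[*(cen-n*s),z]
bot.move_to(P(60,120),q); print(bot.servo_line(P(60,42),speed=100,until_force=10)); st()
print(bot.servo_line(P(10,42),speed=25,until_force=14)); st()
bot.dwell(.2); st()
bot.servo_line(P(60,42),speed=80); bot.servo_line(P(60,150),speed=150)
bot.move_to([600,-40,300],down(np.radians(90)));st(); c=Cam("wrist"); save(c.img,"w7.png"); scene(c)
save(cv2.resize(c.img[150:300,120:420],None,fx=2.6,fy=2.6,interpolation=cv2.INTER_CUBIC),"w7c.png")
E
```

```text
False
t=24.1 ee [608.3 -38.3  42.7] F [-0.3 -1.  -1. ] grip 9.7
True
t=25.5 ee [645.4 -43.1  41.3] F [-0.4  0.1  1.2] grip 10.2
t=25.7 ee [645.2 -43.1  41.1] F [-0.1  0.3 -0.4] grip 10.0
t=27.8 ee [599.8 -40.  299.1] F [-0.4 -0.6 -0.6] grip 10.1
bartop [ 479.5 -114.5   60.1   45.4   -2.3] 3429 [197.  63.]
bartop [487.4  85.1  60.4  46.9  -6.6] 3462 [412.  72.]
bartop [488.2 -47.5  60.   44.7  -3.4] 3309 [270.  73.]
bartop [488.2  18.8  59.7  45.5   0.5] 3358 [341.  73.]
z35 [676.1 -46.9 328.4  39.8  82.6] 5918 [270. 237.]
brass [663.4 -58.9  13.5   6.5 -90. ] 58 [262. 235.]
brass [ 684.1 -151.    21.    10.3  -32.2] 118 [189. 250.]
brass [714.1  87.7  24.9  10.7  32.1] 133 [379. 273.]
```

View pics/w7c.png

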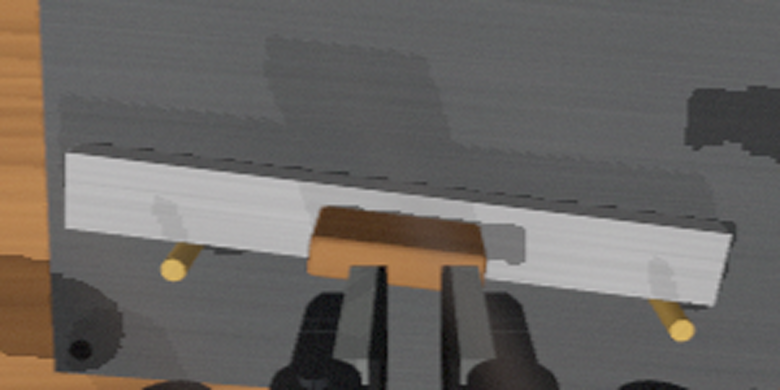

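```bash
python3 - <<'E'
from h import *
bot.move_to([560,-40,330],down(np.radians(90))); c=Cam("wrist")
print(c.on([[149,142],[438,165]],15)); s=scene(c)
g=cv2.cvtColor(c.img,cv2.COLOR_BGR2HSV)
pts=[]
for u in list(range(160,185))+list(range(242,248))+list(range(425,434)):
    col=g[120:190,u]; dark=(col[:,1]<70)&(col[:,2]<110)
    k=np.where(dark)[0]
    if len(k): pts.append((u,120+k[0]))
P=c.on(pts,15); f=np.polyfit(P[:,1],P[:,0],1); print(f,np.degrees(np.arctan(f[0])),np.abs(np.polyval(f,P[:,1])-P[:,0]).max())
E
```

```text
[[ 517.413287   -213.23106678   15.        ]
 [ 548.1375267   178.70190189   15.        ]]
bartop [ 479.  -114.9   59.6   44.7   -2.5] 2542 [207. 109.]
bartop [486.9  85.   59.7  47.1  -6.6] 2581 [396. 117.]
bartop [487.9 -47.5  59.6  44.7  -3.3] 2460 [271. 118.]
bartop [487.9  18.9  59.   45.7   0. ] 2515 [333. 118.]
z35 [675.9 -47.  328.8  40.   82.6] 4586 [268. 255.]
brass [658.1 -78.4   6.8   2.9 -90. ] 18 [250. 251.]
brass [663.9 -47.5   9.4   8.7 -90. ] 40 [273. 255.]
brass [ 683.3 -151.3   20.6   10.3  -24.6] 92 [197. 268.]
brass [713.5  88.1  25.1  10.5  27.6] 114 [370. 288.]
[8.15781435e-02 5.34586663e+02] 4.663755866257121 0.7097321706282855
```

```bash
cat >> h.py <<'E'
E_=np.array([.9967,-.0812]); Q_=down(np.radians(85.3))
def edge_x(y): return 534.6+.0816*y
def tip_bar(cx,cy,spd=40):
    # coordinates along e from edge through bar centre
    c=np.array([cx,cy]); s=(edge_x(cy)-cx)/(E_[0]-.0816*E_[1]); o=c+E_*s  # edge point
    P=lambda d,z:[*(o+E_*d),z]
    d0=-s-30-11-14
    bot.move_to(P(d0,150),Q_); bot.servo_line(P(d0,48),speed=150,until_force=15)
    print("slide",bot.servo_line(P(-60,48),speed=35,until_force=10)); st()
    bot.servo_line(P(-78,48),speed=60); bot.servo_line(P(-78,90),speed=100)
    print("tip",bot.servo_line(P(-23,90),speed=spd,until_force=35)); st()
    bot.dwell(.4)
    bot.servo_line(P(-75,95),speed=100); bot.servo_line(P(-75,160),speed=150)
E
python3 - <<'E'
from h import *
bot.move_gripper(15)
tip_bar(479.3,-114.7)
bot.move_to([560,-40,330],down(np.radians(90)));st(); c=Cam("wrist"); save(c.img,"w8.png"); scene(c)
E
```

```text
slide True
t=30.9 ee [ 444.5 -111.7   47.5] F [-3.7  0.4 -1.6] grip 14.8
tip True
t=32.7 ee [ 489.9 -115.7   91.7] F [-7.   0.7 16.4] grip 15.1
t=35.1 ee [559.5 -40.3 328. ] F [ 0.1 -0.3 -0.5] grip 14.7
bartop [487.   85.2  59.8  46.9  -6.7] 2582 [397. 118.]
bartop [488.1 -48.8  58.8  44.8  -0. ] 2465 [270. 119.]
bartop [4.881e+02 1.890e+01 5.890e+01 4.560e+01 2.000e-01] 2511 [334. 119.]
z35 [ 668.2 -107.5  207.3   40.    82.6] 2645 [210. 249.]
z35 [689.6  58.3 116.3  39.9  82.6] 1753 [353. 267.]
brass [665.1 -49.1  12.1   8.7  89.9] 45 [272. 257.]
brass [ 677.5 -150.1    5.7    4.4   90. ] 19 [197. 266.]
brass [ 687.9 -152.9   11.     9.5   -3.9] 55 [195. 272.]
brass [713.4  87.8  23.5   9.8  27.6] 101 [371. 290.]
```

View pics/w8.png

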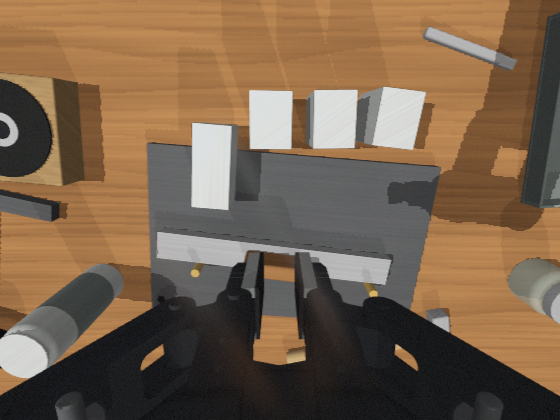

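Bar D (right-most) now lies on the plate, from (192,125) to (237,208). The low slide stopped at first contact, so I use a slower approach for the rest.

```bash
sed -i 's/speed=35,until_force=10/speed=20,until_force=15/; s/bot.servo_line(P(-75,95),speed=100)/bot.servo_line(P(-60,100),speed=80)/' h.py
python3 - <<'E'
from h import *
tip_bar(488.1,-48.8)
bot.move_to([560,-40,330],down(np.radians(90)));st(); c=Cam("wrist"); save(c.img,"w9.png"); scene(c)
E
```

```text
slide True
t=38.2 ee [460.7 -46.3  47.3] F [-4.3 -0.3  2. ] grip 15.1
tip True
t=39.8 ee [473.  -47.5  90.3] F [-12.1   0.9  11.7] grip 15.0
t=41.8 ee [559.5 -40.  327.7] F [ 0.6  0.2 -0.2] grip 15.0
bartop [486.9  85.1  59.7  47.   -6.7] 2602 [397. 118.]
bartop [488.9  16.9  59.6  45.5   4.7] 2508 [332. 119.]
bartop [497.3 -50.   59.7  44.7  -4.8] 2433 [269. 128.]
z35 [ 668.1 -108.1  206.2   40.    82.6] 2648 [209. 249.]
z35 [689.6  58.4 116.2  39.8  82.6] 1762 [353. 267.]
brass [664.9 -48.8  20.2   8.7 -90. ] 97 [272. 257.]
brass [ 676.6 -148.3    5.6    3.   -90. ] 15 [198. 265.]
brass [ 687.8 -153.9   10.7    9.5   -3.9] 50 [195. 273.]
brass [712.7  87.5  24.8  10.5  27.6] 111 [370. 290.]
```

View pics/w9.png

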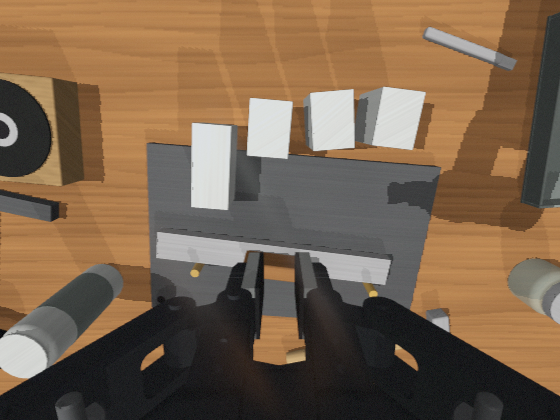

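C slid to the step but rocked back upright when the force limit tripped (top face at (269,128)). B was nudged by the knuckles during the low push. For the rest I push high only, at a higher force limit.

```bash
cat >> h.py <<'E'
def tip2(cx,cy,yaw=85.3,z=96,spd=25,lim=55,end=-16):
    c=np.array([cx,cy]); s=(edge_x(cy)-cx)/(E_[0]-.0816*E_[1]); o=c+E_*s
    P=lambda d,z:[*(o+E_*d),z]
    q=down(np.radians(yaw)); d0=-s-30-11-12
    bot.move_to(P(d0,170),q); bot.servo_line(P(d0,z),speed=150,until_force=15)
    d=d0
    while d<end:
        d=min(d+6,end); r=bot.servo_line(P(d,z),speed=spd,until_force=lim)
        f=bot.read_state(); print("%.0f"%d,f["ft_force"].round(0),end="; ")
        if r: print("LIM"); break
    bot.dwell(.3)
    bot.servo_line(P(d-35,z+8),speed=80); bot.servo_line(P(d-45,175),speed=150)
    st()
def look(n):
    bot.move_to([560,-40,330],down(np.radians(90))); c=Cam("wrist"); save(c.img,n+".png"); return c,scene(c)
E
python3 - <<'E'
from h import *
tip2(497.3,-50)
look("w10")
E
```

```text
-80 [-1.  0.  1.]; -74 [-1. -0. -1.]; -68 [-3.  0.  2.]; -62 [-2.  0.  1.]; -56 [-9.  1.  9.]; -50 [-11.   1.  16.]; -44 [-25.   3.  48.]; -38 [-0. -0. -0.]; -32 [-3.  0. 10.]; -26 [-6.  1. 26.]; -20 [-4.  1. 32.]; -16 [-2.  1. 34.]; t=49.5 ee [469.4 -47.7 174.3] F [ 0.4 -0.1 -0.2] grip 15.1
bartop [487.   85.1  59.7  47.   -6.6] 2609 [397. 118.]
bartop [488.9  16.9  59.6  45.5   4.5] 2521 [332. 120.]
z35 [666.1 -24.  329.1  39.9  82.6] 4835 [287. 250.]
brass [651.2 -52.7  14.7   7.1 -90. ] 59 [269. 247.]
brass [658.4  11.4   4.4   4.    1.8] 15 [317. 252.]
brass [ 673.7 -146.    10.     8.8  -90. ] 50 [200. 263.]
brass [ 686.9 -153.1   12.5   10.9   -3.9] 62 [195. 272.]
brass [710.5  86.4  29.7  10.5  27.6] 142 [369. 288.]
```

View pics/w10.png

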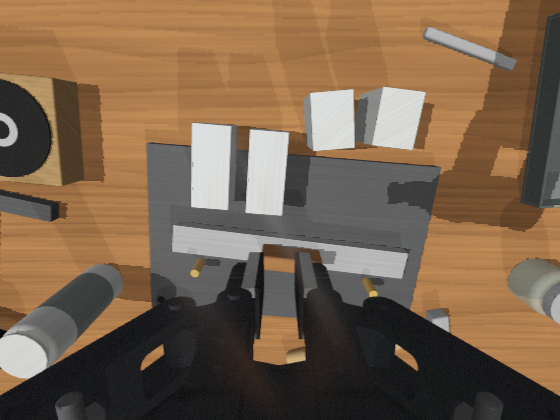

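C lies flat now too. The rule has been knocked to about (666,-24), roughly 13 mm short of the pins and 22 mm sideways, with the robot nowhere near it. I slide it back by the grip before going on.

```bash
python3 - <<'E'
from h import *
q=down(np.radians(-7.4)); n=np.array([.9916,-.1293]); u=np.array([.1293,.9916]); c0=np.array([666.1,-24.0])
bot.move_gripper(50,50)
bot.move_to([*c0,150],q); bot.servo_line([*c0,62.5],speed=100,until_force=12); st()
bot.move_gripper(10,50); z=st()["ee_pos"][2]
p=c0+n*8-u*20; bot.servo_line([*p,z],speed=50); st()
p=c0+n*18-u*20; print(bot.servo_line([*p,z],speed=15,until_force=14)); st()
bot.move_gripper(50); st(); bot.servo_line([*(c0+n*13-u*20),150],speed=120); bot.move_gripper(15)
look("w11")
E
```

```text
t=53.3 ee [666.5 -24.   63.3] F [ 0.  -0.1 -0.3] grip 49.9
t=53.6 ee [666.3 -24.   63.1] F [-2.  -0.2  5.8] grip 19.6
t=54.2 ee [671.5 -45.5  63.2] F [ 0.4 -3.2  0.7] grip 19.5
True
t=54.7 ee [676.5 -45.2  63.2] F [-3.   0.2  6.3] grip 19.5
t=55.1 ee [676.5 -45.6  62.7] F [ 0.2 -0.2  0.4] grip 50.0
bartop [486.9  85.2  59.7  46.9  -6.7] 2588 [396. 116.]
bartop [489.   17.   59.6  45.4   4.7] 2497 [332. 118.]
z35 [676.2 -45.1 329.1  39.9  82.6] 4458 [269. 255.]
brass [662.1 -51.6  14.8   4.4  90. ] 43 [269. 253.]
brass [667.2 -39.5   5.9   4.1  -0. ] 19 [279. 257.]
brass [ 683.4 -152.1   20.1    9.4  -20.5] 76 [196. 268.]
brass [714.7  88.5  23.1  10.4  32.7] 102 [371. 289.]
```

View pics/w11.png

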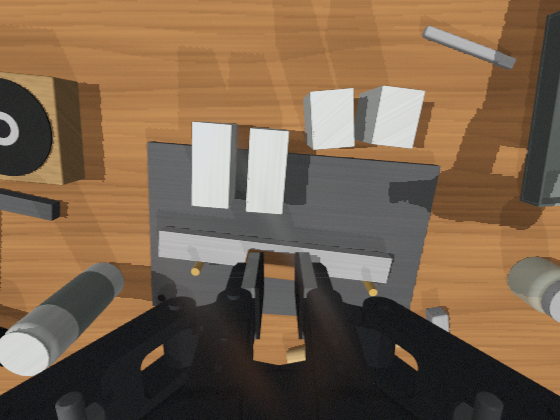

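```bash
python3 - <<'E'
from h import *
tip2(489,17,yaw=87,spd=30)
tip2(487,85,yaw=84,spd=30)
look("w12")
E
```

```text
-94 [-0. -0. -0.]; -88 [-3.  0.  0.]; -82 [-2. -0.  1.]; -76 [-3.  1.  0.]; -70 [-3.  1.  1.]; -64 [-2.  0. -1.]; -58 [ 0. -0.  1.]; -52 [-1. -0.  0.]; -46 [ 0. -1.  0.]; -40 [1. 0. 0.]; -34 [-0. -1. -0.]; -28 [-0. -0.  1.]; -22 [-1.  0.  0.]; -16 [ 1. -1. -0.]; t=65.9 ee [474.7  18.1 174.3] F [ 0.5 -0.1 -0.8] grip 15.2
-101 [ 0.  1. -1.]; -95 [-1.  1. -2.]; -89 [-2. -0.  1.]; -83 [-3. -0.  1.]; -77 [-0.  0.  2.]; -71 [-1.  0.  0.]; -65 [ 0.  0. -0.]; -59 [0. 1. 0.]; -53 [ 1. -1.  1.]; -47 [-1.  1. -0.]; -41 [ 1.  0. -1.]; -35 [ 1.  0. -1.]; -29 [ 0. -1.  0.]; -23 [-0.  1. -1.]; -17 [-1.  0.  0.]; -16 [ 1. -0.  0.]; t=74.0 ee [480.2  85.5 174.2] F [ 1.   0.9 -0.7] grip 14.9
z35 [ 668.4 -105.3  207.8   40.    82.6] 2653 [211. 249.]
z35 [689.7  59.9 117.4  39.8  82.6] 1791 [353. 267.]
brass [663.9 -47.4  21.5   8.7 -90. ] 76 [273. 256.]
brass [ 677.8 -147.1    7.1    4.4  -90. ] 19 [198. 265.]
brass [ 687.6 -153.2    9.5    9.4   86.1] 49 [194. 272.]
brass [713.2  87.7  24.4  10.1  30.4] 109 [370. 289.]
```

View pics/w12.png

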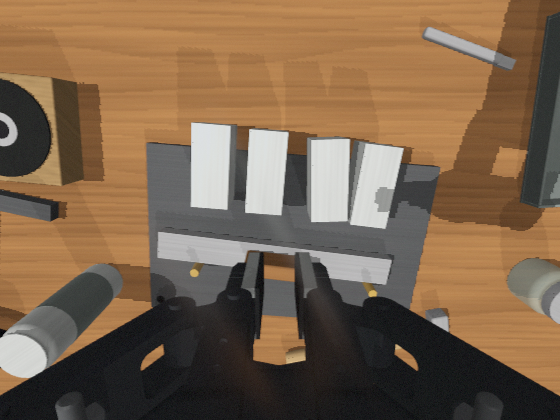

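All four bars lie flat, and A and B converge slightly at their heads (352,222). Next I measure their tops at z=75.

```bash
cat >> h.py <<'E'
def lying(c):
    P=c.cloud(); z=P[...,2]; m=((z>69)&(z<82)&(P[...,0]>440)&(P[...,0]<680)&(abs(P[...,1]+20)<190)).astype(np.uint8)
    hsv=cv2.cvtColor(c.img,cv2.COLOR_BGR2HSV); m[(hsv[...,1]>60)]=0
    m=cv2.erode(m,np.ones((3,3))); n,l,s,ce=cv2.connectedComponentsWithStats(m); r=[]
    for i in range(1,n):
        if s[i,4]>600:
            v,u=np.where(l==i); r.append(rect(c.on(np.c_[u,v],75)))
    r=sorted(r,key=lambda a:a[1])
    n_=np.array([.9916,-.1293]); nf=np.array([688.71,-153.37])-46*n_
    for a in r:
        t=np.radians(a[4]); d=np.array([np.cos(t),np.sin(t)]); head=a[:2]+d*50; print(a,"head",head.round(1),"foot",(a[:2]-d*50).round(1),"gap to rule %.1f"%((nf-head)@n_))
    return r
E
python3 - <<'E'
from h import *
c=Cam("wrist"); lying(c)
E
```

```text
[ 541.8 -119.8   97.2   43.2   -4.8] head [ 591.6 -124. ] foot [ 492.  -115.6] gap to rule 54.1
[549.  -54.4  97.3  42.3  -4.6] head [598.8 -58.4] foot [499.2 -50.4] gap to rule 55.4
[558.8  21.6  97.4  42.4   1.6] head [608.8  23. ] foot [508.8  20.2] gap to rule 56.1
[565.5  76.4  97.1  43.5  -6.9] head [615.1  70.4] foot [515.9  82.4] gap to rule 55.9
```

```bash
cat >> h.py <<'E'
N_=np.array([.9916,-.1293])
def push(foot,gap,z=42,th=-30,lat=0,lim=14):
    f=np.array(foot)+lat*np.array([.1293,.9916]); q=tilt(np.radians(82.6),np.radians(th))
    P=lambda s,z:[*(f+N_*(s-19)),z]
    bot.move_to(P(-25,130),q); bot.servo_line(P(-25,z),speed=120,until_force=15)
    bot.servo_line(P(-5,z),speed=40)
    r=bot.servo_line(P(gap-6,z),speed=25,until_force=40); print("go",r,end=" ")
    r=bot.servo_line(P(gap+9,z),speed=10,until_force=lim); print("seat",r); st()
    bot.dwell(.2)
    bot.servo_line(P(gap-30,z),speed=60); bot.servo_line(P(gap-30,140),speed=150)
E
python3 - <<'E'
from h import *
print(bot.ik([*(np.array([499,-50])-N_*44),42],tilt(np.radians(82.6),np.radians(-30))))
push([499.2,-50.4],55.4)
c,_=look("w13"); lying(c)
E
```

```text
[-0.19285305  0.28751951  2.24504052  0.35384888  0.09198194 -1.97845377]
go False seat True
t=80.8 ee [536.5 -55.   41.1] F [-2.5  0.4  0.3] grip 15.0
z35 [ 663.  -147.1  122.9   39.8   82.6] 2155 [199. 249.]
z35 [664.2 -27.   41.3  11.2  82.4] 193 [286. 250.]
z35 [689.3  56.  125.1  39.9  82.6] 1818 [353. 266.]
brass [ 6.652e+02 -4.610e+01  7.300e+00  6.700e+00 -1.000e-01] 28 [274. 257.]
brass [ 688.1 -153.9    9.9    9.   -90. ] 47 [195. 272.]
brass [713.6  88.4  23.7  10.5  27.6] 108 [371. 289.]
[ 551.1 -123.8   97.3   43.    -6.8] head [ 600.7 -129.7] foot [ 501.5 -117.9] gap to rule 44.3
[602.7 -63.8  97.7  42.2  -7.4] head [652.3 -70.2] foot [553.1 -57.4] gap to rule 0.9
[558.8  21.7  97.5  42.2   1.6] head [608.8  23.1] foot [508.8  20.3] gap to rule 56.1
[565.6  76.4  97.1  43.4  -7. ] head [615.2  70.3] foot [516.   82.5] gap to rule 55.8
```

View pics/w13.png

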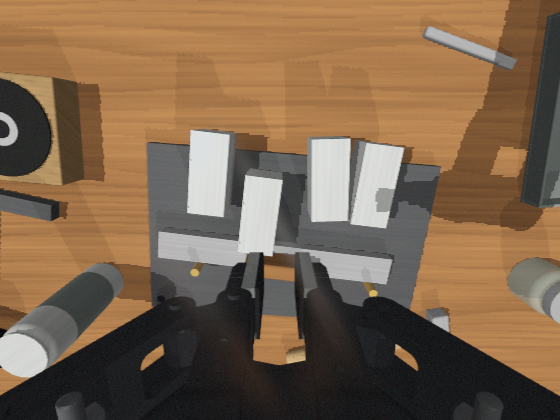

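```bash
python3 - <<'E'
from h import *
push([501.5,-117.9],44.3)
push([508.8,20.3],56.1)
c,_=look("w14"); lying(c)
E
```

```text
Traceback (most recent call last):
  File "h.py", line 103, in push
    bot.move_to(P(-25,130),q); bot.servo_line(P(-25,z),speed=120,until_force=15)
                               ~~~~~~~~~~~~~~^^^^^^^^^^^^^^^^^^^^^^^^^^^^^^^^^^^
rig.MotionError: the arm cannot follow that straight line within its joint ranges
```

```bash
python3 - <<'E'
from h import *
st()
push([501.5,-117.9],44.3,z=45,th=-18)
push([508.8,20.3],56.1,z=45,th=-18)
c,_=look("w14"); lying(c)
E
```

```text
t=84.5 ee [ 458.6 -112.3  130.7] F [-0.2  0.   0.3] grip 14.8
go False seat True
t=89.3 ee [ 530.1 -121.4   44.2] F [-2.1  0.4  0.9] grip 15.6
go False seat True
t=96.5 ee [547.3  15.3  43.9] F [-1.9  1.   2. ] grip 15.0
z35 [ 663.1 -147.2  123.2   40.1   82.4] 1715 [197. 251.]
z35 [664.4 -32.9  28.1  13.6  90. ] 160 [283. 250.]
z35 [691.3  71.6  93.8  39.9  82.6] 1570 [358. 268.]
brass [665.4 -40.6   9.4   8.7  89.8] 36 [277. 258.]
brass [ 687.6 -153.7    9.5    8.7  -44.6] 43 [194. 272.]
brass [713.2  87.9  25.1  10.6  30.4] 112 [370. 289.]
[ 594.2 -129.9   97.8   43.1   -7.6] head [ 643.8 -136.5] foot [ 544.6 -123.3] gap to rule 0.8
[602.8 -63.8  97.6  42.1  -7.4] head [652.4 -70.2] foot [553.2 -57.4] gap to rule 0.8
[611.6   7.6  97.7  42.6  -6. ] head [661.3   2.4] foot [561.9  12.8] gap to rule 1.3
[585.1  80.3  97.5  43.6   0.9] head [635.1  81.1] foot [535.1  79.5] gap to rule 37.5
```

View pics/w14.png

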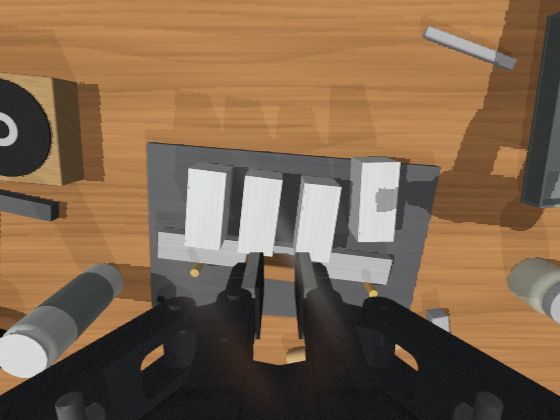

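B reads -6.0° against the rule's -7.4°, so it isn't quite flush. A was dragged along to +0.9°. I push A offset to its left, and then reseat B the same way.

```bash
python3 - <<'E'
from h import *
push([535.1,79.5],37.5,z=45,th=-18,lat=6,lim=18)
push([561.9,12.8],1.3,z=45,th=-18,lat=7,lim=18)
c,_=look("w15"); lying(c)
E
```

```text
go False seat True
t=104.1 ee [556.6  82.7  44.3] F [-2.2  1.2  0.9] grip 14.8
go False seat True
t=108.9 ee [548.   21.7  44.2] F [-2.3  1.2  0.8] grip 14.9
z35 [ 663.1 -147.2  123.2   40.1   82.4] 1717 [197. 251.]
z35 [664.4 -32.9  28.1  13.6  90. ] 159 [283. 250.]
z35 [691.7  71.5  93.6  39.7  83.1] 1125 [358. 271.]
brass [ 687.6 -152.9    9.     8.3   -0. ] 39 [195. 272.]
brass [713.   87.9  24.3  11.1  27.6] 106 [370. 289.]
[ 594.3 -129.8   97.7   43.2   -7.4] head [ 643.9 -136.2] foot [ 544.7 -123.4] gap to rule 0.7
[602.8 -63.8  97.8  42.1  -7.4] head [652.4 -70.2] foot [553.2 -57.4] gap to rule 0.8
[611.7   7.6  97.6  42.6  -6.1] head [661.4   2.3] foot [562.   12.9] gap to rule 1.2
[620.   68.3  97.7  43.4  -7.3] head [669.6  61.9] foot [570.4  74.7] gap to rule 0.8
```

View pics/w15.png

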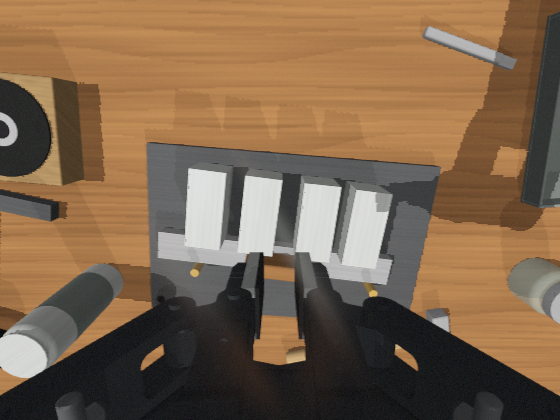

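```bash
python3 - <<'E'
from h import *
bot.move_to([640,0,270],down(np.radians(90))); c=Cam("wrist"); save(c.img,"w16.png"); lying(c); scene(c)
a=c.img[60:280,130:480]; save(cv2.resize(a,None,fx=2.2,fy=2.2,interpolation=cv2.INTER_CUBIC),"w16c.png")
E
```

```text
[ 595.  -129.1   97.5   44.1   -7.6] head [ 644.6 -135.7] foot [ 545.4 -122.5] gap to rule 0.1
[603.5 -63.4  97.4  43.4  -7.4] head [653.1 -69.8] foot [553.9 -57. ] gap to rule 0.1
[612.3   8.   97.5  42.7  -6.1] head [662.    2.7] foot [562.6  13.3] gap to rule 0.6
[620.6  68.7  97.4  43.4  -7.3] head [670.2  62.3] foot [571.   75.1] gap to rule 0.3
z35 [ 663.3 -147.5  122.5   39.7   82.5] 2771 [145. 207.]
z35 [662.8 -36.6  29.4   9.9  83.5] 203 [246. 205.]
z35 [689.7  56.6 124.2  39.7  82.6] 2706 [327. 230.]
brass [665.1 -54.6  25.2   5.7  88.1] 110 [228. 211.]
brass [666.9 -37.1   5.6   4.6 -89.9] 25 [243. 213.]
brass [ 6.874e+02 -1.537e+02  1.060e+01  1.050e+01  1.000e-01] 78 [139. 231.]
brass [714.9  88.5  23.   10.7  31.7] 151 [355. 254.]
```

View pics/w16c.png

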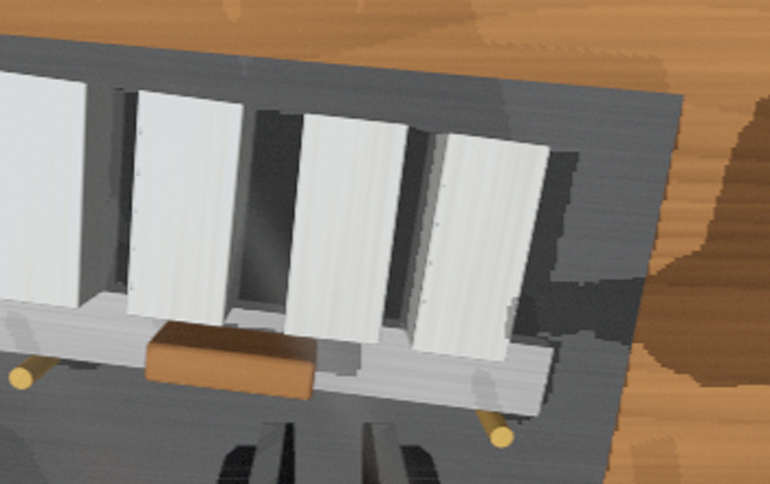

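B (crop 345,230) still reads -6.1° in the clear view, which leaves about a 1 mm wedge. I reseat it with closed fingers on the left half of its foot, pushing slowly and a little harder.

```bash
python3 - <<'E'
from h import *
bot.move_gripper(0)
q=tilt(np.radians(82.6),np.radians(-18)); f=np.array([562.6,13.3])+13*np.array([.1293,.9916]); z=42
P=lambda s,z:[*(f+N_*(s-17)),z]
bot.move_to(P(-25,140),q); bot.servo_line(P(-25,z),speed=120,until_force=15); bot.servo_line(P(-4,z),speed=30)
s=-4
while s<8:
    s+=1; r=bot.servo_line(P(s,z),speed=10,until_force=30); bot.dwell(.05); F=bot.read_state()["ft_force"]@np.r_[N_,0]; print(s,r,"%.1f"%F,end="; ")
    if F<-16: break
bot.servo_line(P(-25,z),speed=60); bot.servo_line(P(-25,140),speed=150)
bot.move_to([640,0,270],down(np.radians(90))); st(); c=Cam("wrist"); save(c.img,"w17.png"); lying(c); scene(c)
E
```

```text
-3 False -0.7; -2 False 0.4; -1 False 1.0; 0 False -0.3; 1 False 0.1; 2 False -5.1; 3 False -12.0; 4 False -19.6; t=119.6 ee [6.394e+02 2.000e-01 2.679e+02] F [-0.5  1.   0.1] grip -0.1
[ 595.  -129.2   97.4   44.6   -7.4] head [ 644.6 -135.6] foot [ 545.4 -122.8] gap to rule 0.0
[603.5 -63.3  97.5  43.5  -7.4] head [653.1 -69.7] foot [553.9 -56.9] gap to rule 0.1
[612.4   8.1  97.5  42.7  -6.1] head [662.1   2.8] foot [562.7  13.4] gap to rule 0.6
[620.6  68.7  97.4  43.4  -7.4] head [670.2  62.3] foot [571.   75.1] gap to rule 0.3
z35 [ 663.2 -147.6  122.1   39.7   82.6] 2796 [146. 207.]
z35 [662.6 -36.   29.3   9.6  83.5] 206 [247. 205.]
z35 [689.7  56.9 123.6  39.7  82.6] 2679 [327. 230.]
brass [662.  -73.4   5.5   4.5 -90. ] 23 [211. 209.]
brass [663.1 -64.2   4.5   4.4  -2.8] 19 [219. 210.]
brass [665.4 -48.    6.7   4.6 -90. ] 27 [234. 212.]
brass [667.2 -32.4  20.1   6.1  82.1] 84 [249. 214.]
brass [ 688.1 -153.    11.1   10.    -6.6] 79 [140. 232.]
brass [714.7  88.7  23.2  11.1  27.7] 152 [355. 254.]
```

```bash
python3 - <<'E'
from h import *
c=Cam("wrist"); P=c.cloud(); z=P[...,2]; hsv=cv2.cvtColor(c.img,cv2.COLOR_BGR2HSV)
m=((z>69)&(z<82)&(P[...,0]<680)&(hsv[...,1]<60)).astype(np.uint8)
save(cv2.resize(m[60:260,80:440]*255,None,fx=2,fy=2),"m17.png")
for cx,cy in [(595,-129),(603.5,-63),(612.4,8),(620.6,68.7)]:
    d=np.array([.9916,-.1293]);u=np.array([.1293,.9916])
    v,w=np.where(m); X=c.on(np.c_[w,v],75)[:,:2]-[cx,cy]; a=X@d;b=X@u; k=(abs(a)<56)&(abs(b)<28); a,b=a[k],b[k]
    res=[]
    for s in (1,-1): # head, foot
        pts=[]
        for bb in np.arange(-16,17,2):
            q=a[abs(b-bb)<1]; 
            if len(q): pts.append((bb,(q*s).max()*s))
        f=np.polyfit(*np.array(pts).T,1); res.append((round(-np.degrees(np.arctan(f[0]))-7.43,2),round(f[1],1)))
    for s in (1,-1): # sides
        pts=[]
        for aa in np.arange(-42,43,2):
            q=b[abs(a-aa)<1]
            if len(q): pts.append((aa,(q*s).max()*s))
        f=np.polyfit(*np.array(pts).T,1); res.append((round(np.degrees(np.arctan(f[0]))-7.43,2),round(f[1],1)))
    print(cy,res)
E
```

```text
-129 [(np.float64(-7.29), np.float64(49.6)), (np.float64(-7.22), np.float64(-49.4)), (np.float64(-7.71), np.float64(22.7)), (np.float64(-7.05), np.float64(-23.2))]
-63 [(np.float64(-7.01), np.float64(49.6)), (np.float64(-7.48), np.float64(-49.4)), (np.float64(-7.54), np.float64(21.9)), (np.float64(-7.48), np.float64(-22.6))]
8 [(np.float64(-6.09), np.float64(49.5)), (np.float64(-5.56), np.float64(-49.4)), (np.float64(-6.12), np.float64(22.1)), (np.float64(-6.12), np.float64(-21.9))]
68.7 [(np.float64(-6.83), np.float64(49.5)), (np.float64(-7.23), np.float64(-49.3)), (np.float64(-7.34), np.float64(22.6)), (np.float64(-7.3), np.float64(-22.3))]
```

View pics/m17.png

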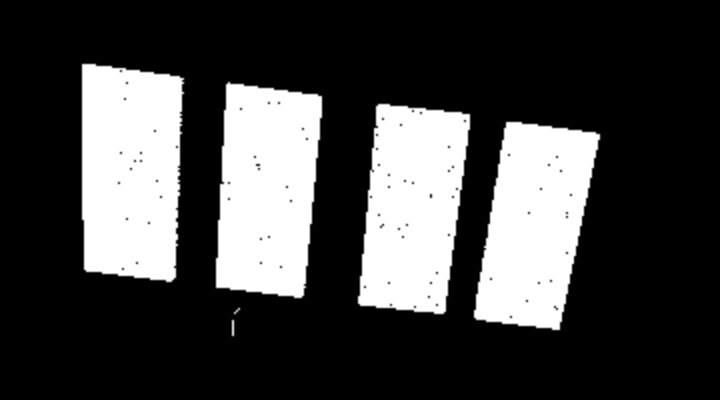

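The edge fits agree: B sits at -6.1° and the other three match the rule to within about 0.4°. Friction at the pusher stopped the rotation, so I press lightly and drag B's foot to the left at the same time.

```bash
python3 - <<'E'
from h import *
u=np.array([.1293,.9916])
q=tilt(np.radians(82.6),np.radians(-18)); f=np.array([562.6,13.3])+5*u; z=42
P=lambda s,l,z:[*(f+N_*(s-17)+u*l),z]
bot.move_to(P(-25,0,140),q); bot.servo_line(P(-25,0,z),speed=120,until_force=15); bot.servo_line(P(-2,0,z),speed=30)
s=-2
while s<8:
    s+=.5; bot.servo_line(P(s,0,z),speed=10,until_force=30); F=bot.read_state()["ft_force"]@np.r_[N_,0]
    if F<-12: break
print("contact",s,F)
for l in (1,2,3,4,5,6):
    r=bot.servo_line(P(s+.2*l,l,z),speed=10,until_force=30); F=bot.read_state()["ft_force"]; print(l,r,"n %.1f u %.1f"%(F@np.r_[N_,0],F@np.r_[u,0]),end="; ")
    if r or F@np.r_[N_,0]<-35: break
bot.servo_line(P(-25,l,z),speed=60); bot.servo_line(P(-25,l,140),speed=150)
bot.move_to([640,0,270],down(np.radians(90))); st(); c=Cam("wrist"); save(c.img,"w18.png"); lying(c); scene(c)
E
```

```text
contact 3.0 -13.795915381093968
1 False n -13.4 u -1.7; 2 False n -13.1 u -3.5; 3 False n -13.1 u -3.9; 4 False n -12.3 u -5.8; 5 False n -13.1 u -6.2; 6 False n -15.6 u -6.0; t=128.7 ee [6.394e+02 1.000e-01 2.680e+02] F [ 0.4 -0.2 -0.1] grip -0.0
[ 595.  -129.3   97.5   44.6   -7.3] head [ 644.6 -135.7] foot [ 545.4 -122.9] gap to rule 0.0
[603.4 -63.4  97.4  43.4  -7.5] head [653.  -69.9] foot [553.8 -56.9] gap to rule 0.2
[612.7  10.1  97.4  42.6  -8.5] head [662.2   2.7] foot [563.2  17.5] gap to rule 0.5
[620.6  68.6  97.4  43.5  -7.4] head [670.2  62.2] foot [571.  75.] gap to rule 0.2
z35 [ 663.2 -147.1  123.1   39.7   82.6] 2803 [146. 207.]
z35 [662.5 -35.9  29.4   9.8  83.4] 206 [247. 205.]
z35 [689.7  56.9 123.6  39.6  82.7] 2667 [328. 230.]
brass [663.1 -66.5   4.7   2.2  -3. ] 15 [217. 210.]
brass [664.3 -58.8   8.9   4.5 -90. ] 33 [224. 211.]
brass [665.4 -45.2  14.6   6.3  83.4] 68 [236. 212.]
brass [667.7 -33.8   4.6   2.2  -1.5] 15 [247. 214.]
brass [669.4 -26.2   4.4   3.4 -90. ] 17 [254. 216.]
brass [ 688.  -153.6   11.2    9.9  -46.9] 81 [140. 232.]
brass [714.7  88.3  23.6  10.7  34.2] 154 [356. 254.]
```

The drag overshot to -8.5°. I drag back about 2 mm net at the same light press.

```bash
python3 - <<'E'
from h import *
u=np.array([.1293,.9916])
q=tilt(np.radians(82.6),np.radians(-18)); f=np.array([563.2,17.5])-2*u; z=42
P=lambda s,l,z:[*(f+N_*(s-17)+u*l),z]
bot.move_to(P(-25,0,140),q); bot.servo_line(P(-25,0,z),speed=120,until_force=15); bot.servo_line(P(-2,0,z),speed=30)
s=-2
while s<8:
    s+=.5; bot.servo_line(P(s,0,z),speed=10,until_force=30); F=bot.read_state()["ft_force"]@np.r_[N_,0]
    if F<-12: break
print("contact",s,F)
for l in (-1,-2,-3,-3.7):
    r=bot.servo_line(P(s-.1*l,l,z),speed=10,until_force=30); F=bot.read_state()["ft_force"]; print(l,r,"n %.1f u %.1f"%(F@np.r_[N_,0],F@np.r_[u,0]),end="; ")
bot.servo_line(P(-25,l,z),speed=60); bot.servo_line(P(-25,l,140),speed=150)
bot.move_to([640,0,270],down(np.radians(90))); st(); c=Cam("wrist"); save(c.img,"w19.png"); lying(c)
E
```

```text
contact 3.0 -12.004990151300317
-1 False n -11.0 u 2.5; -2 False n -10.3 u 3.6; -3 False n -10.2 u 3.4; -3.7 False n -10.5 u 5.2; t=137.2 ee [6.394e+02 1.000e-01 2.680e+02] F [-0.6 -0.7 -0.1] grip 0.3
[ 595.  -129.3   97.5   44.6   -7.5] head [ 644.6 -135.8] foot [ 545.4 -122.8] gap to rule 0.0
[603.5 -63.4  97.4  43.4  -7.5] head [653.1 -69.9] foot [553.9 -56.9] gap to rule 0.1
[612.8   8.9  97.4  42.7  -7. ] head [662.4   2.8] foot [563.2  15. ] gap to rule 0.3
[620.6  68.7  97.4  43.5  -7.4] head [670.2  62.3] foot [571.   75.1] gap to rule 0.3
```

```bash
python3 - <<'E'
from h import *
bot.move_to([430,200,330],down(np.radians(90))); st()
c=Cam("wrist"); save(c.img,"w20.png")
c=Cam("wrist"); t=Cam("top"); save(cv2.resize(t.img[105:300,110:420],None,fx=2.5,fy=2.5),"top20.png")
c2=Cam("side"); save(c2.img,"side20.png")
for uv in [(0,0)]: pass
E
```

```text
t=138.4 ee [430.6 199.6 329.7] F [ 0.3 -0.3 -0.1] grip 0.1
```

View pics/side20.png

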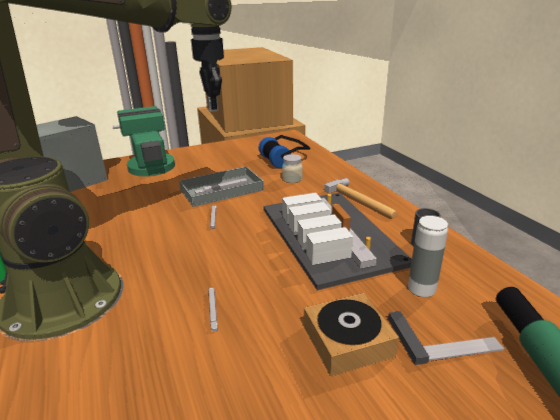

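View pics/w20.png

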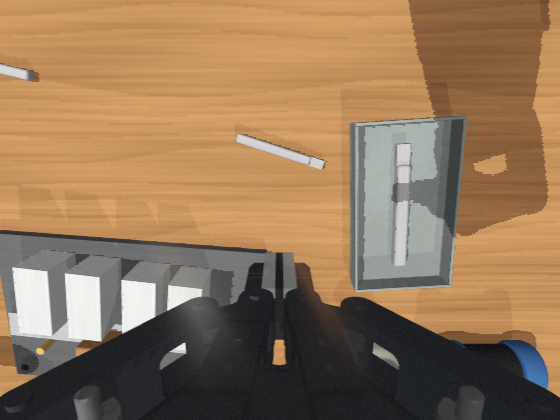

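View pics/top20.png

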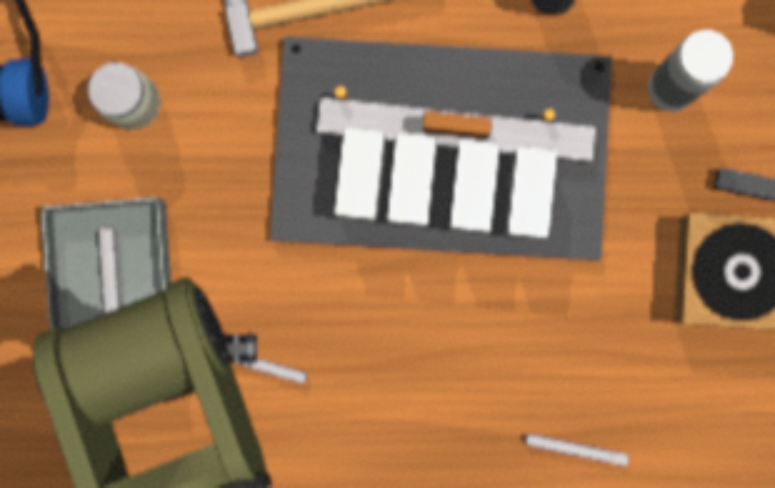

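The pictures show the chisel in the tray, the rule on both pins and all four bars flat against the rule. The bystanders are where they started and the arm is clear. I hand the job in.

```bash
python3 - <<'E'
from h import *
bot.finish_job(); print("done")
E
```

```text
the job is handed in; nothing more can be done
done
```

The job is handed in at about 138 s, and my last checks found everything in place, with the arm clear of the scene.

- **Chisel:** it lies in the tray, clear of the walls.
- **Straightedge:** I slid it to the pins by its grip and then with a push on its near face. It was knocked off the pins after two bars had been tipped, so I slid it back. In the last measurement both pins were 26.1 to 26.2 mm from its axis, against 26 mm for contact.
- **Bars:** all four were tipped over the plate's near edge and pushed up against the straightedge. The gaps measured 0 to 0.3 mm, within the camera's accuracy.
- **Bar angles:** three bars are within about 0.1° of square to the straightedge. The second from the left is about 0.4° off, which is roughly 0.3 mm across its end.

- **What went wrong on the way:** the first try at tipping the second bar from the right stopped at the force limit. Some neighbouring bars were nudged while I pushed. The second bar from the left needed two corrections, because an off-centre push left it about 1.3° off and the first correction overshot.
- **Bystanders:** the can, jar and square look unmoved. I compared the pictures by eye and did not measure them.

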